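# Kit the brass slides of one horn

## Task

Lay this horn's four brass slides in the grey kit tray, each flat on the dark shape that matches it in length and width, its round bow on the shape's bow; set them down, do not drop them. Leave the two silver-coloured slides, which belong to another horn, lying where they are.

Things in the scene. Friction and masses are not known exactly. Their poses are not given: they have to be found in the camera images.
- slide_short_c (a point): brass (golden) slide, short, for the second valve: a U of 13 mm tube, 55 mm long over all, 45 mm wide across the outsides of its two parallel legs, 13 mm high, about 45 g. It lies flat. Point: its centre, half-way up (6.5 mm above its underside) and half-way along its length; x axis along the legs towards the round bow end, z up.
- slide_medium_c (a point): brass (golden) slide, medium-length, for the first valve: a U of 13 mm tube, 80 mm long over all, 45 mm wide across the outsides of its two parallel legs, 13 mm high, about 60 g. It lies flat. Point: its centre, half-way up (6.5 mm above its underside) and half-way along its length; x axis along the legs towards the round bow end, z up.
- slide_long_c (a point): brass (golden) slide, long, for the third valve: a U of 13 mm tube, 110 mm long over all, 45 mm wide across the outsides of its two parallel legs, 13 mm high, about 80 g. It lies flat. Point: its centre, half-way up (6.5 mm above its underside) and half-way along its length; x axis along the legs towards the round bow end, z up.
- slide_main_c (a point): brass (golden) slide, broad main tuning slide with a thin cross brace between its legs: a U of 13 mm tube, 95 mm long over all, 58 mm wide across the outsides of its two parallel legs, 13 mm high, about 85 g. It lies flat. Point: its centre, half-way up (6.5 mm above its underside) and half-way along its length; x axis along the legs towards the round bow end, z up.
- silver_medium_c (a point): silver-coloured (nickel silver) slide of another horn, otherwise like the medium brass slide: 80 x 45 x 13 mm. To be left where it lies. It lies flat. Point: its centre, half-way up (6.5 mm above its underside) and half-way along its length; x axis along the legs towards the round bow end, z up.
- silver_long_c (a point): silver-coloured (nickel silver) slide of another horn, otherwise like the long brass slide: 110 x 45 x 13 mm. To be left where it lies. It lies flat. Point: its centre, half-way up (6.5 mm above its underside) and half-way along its length; x axis along the legs towards the round bow end, z up.
- shape_short_bow (a point): dark U shape (55 x 45 mm, drawn 1.5 mm larger all round) of the short slide, flat on a fixed tan felt board in the grey tray. Point: on the felt (hard, flat, 14 mm above the bench), where the tip of the slide's bow belongs; x axis from leg ends to bow, z up; the slide's middle belongs 27.5 mm from here along -x. Board 116 mm wide; only the tray's outer walls stand 12 mm above the felt.
- shape_medium_bow (a point): dark U shape (80 x 45 mm, drawn 1.5 mm larger all round) of the medium slide, flat on a fixed tan felt board in the grey tray. Point: on the felt (hard, flat, 14 mm above the bench), where the tip of the slide's bow belongs; x axis from leg ends to bow, z up; the slide's middle belongs 40.0 mm from here along -x. Board 116 mm wide; only the tray's outer walls stand 12 mm above the felt.
- shape_long_bow (a point): dark U shape (110 x 45 mm, drawn 1.5 mm larger all round) of the long slide, flat on a fixed tan felt board in the grey tray. Point: on the felt (hard, flat, 14 mm above the bench), where the tip of the slide's bow belongs; x axis from leg ends to bow, z up; the slide's middle belongs 55.0 mm from here along -x. Board 116 mm wide; only the tray's outer walls stand 12 mm above the felt.
- shape_main_bow (a point): dark U shape (95 x 58 mm, drawn 1.5 mm larger all round) of the main slide, flat on a fixed tan felt board in the grey tray. Point: on the felt (hard, flat, 14 mm above the bench), where the tip of the slide's bow belongs; x axis from leg ends to bow, z up; the slide's middle belongs 47.5 mm from here along -x. Board 116 mm wide; only the tray's outer walls stand 12 mm above the felt.
Mind the look-alikes: they are no part of the job. Leave any orange look-alike of the part that bears slide_main_c alone. Leave any red look-alike of the part that bears slide_medium_c alone.

How it is judged:
By the outcome, as a careful person would: the job done as asked, in the order asked, and still so for the second after the job is handed in, with the robot touching nothing.
It also fails if it takes over 112 s, if anything falls off the work surface, if the arm or the gripper's body presses on something with over 40 N, if the wrist force passes 120 N, or if a joint passes its speed limit or range.

## Robot

A 7-joint arm with a two-finger parallel gripper is mounted at the origin on the work surface. World frame = base frame: x ahead of the robot, y to its left, z up, the work surface at z = 0. Lengths are in m, angles in degrees, forces in N, time in s.
With the tool pointing down it reaches from about 0.4 to 0.875 m from the base axis. Payload 6.5 kg.
Tool frame: the origin (TCP) lies midway between the tips of the shut fingers; the grasp point (between the pads) lies 19 mm behind it (bot.hold_point_z is the distance from the TCP to the grasp point, in m); z points along the fingers, y is the direction in which the jaws open and shut (so a half turn about z gives the same grasp; the last joint's range is limited). The gripper opens to 88 mm and grips with 3 to 60 N. Pads are 18 mm wide; open, the fingers measure 123 mm over their backs; the gripper's body (75 mm by 187 mm) begins 45 mm behind the grasp point.
Start: joints at [-3.793, 30.733, -0.252, 88.115, 0.149, 61.152, -4.079], TCP at [0.65, 0, 0.239] pointing down, gripper open.
Joint ranges: [-154.64, 154.64], [-21.42, 123.67], [-72.66, 72.17], [13.99, 137.28], [-74.86, 254.86], [10.95, 109.41], [-158.01, 158.01]. Speed limits (degrees/s): [136.94, 136.94, 180, 180, 180, 180, 180].

## Interface

Orientations are given as a 3x3 rotation matrix whose columns are the frame's x, y, z axes.
In Python, from plant import bot, eyes, order gives the robot as it stands.
- The arm moves only by the tool move_arm, never from a script. Its arguments are lists of equal length, an entry for each row: "translation": the shift along the tool's x, y, z in cm, a list of three; "turn": the turn about the tool's z in rad; "fingers": the finger opening in cm, from 0 to 8.81. In form: {"translation": [[dx, dy, dz], ...], "turn": [turn, ...], "fingers": [fingers, ...]}. A call has exactly 10 rows; each row shifts and turns the pose as measured when the row begins, along the tool's axes as they then stand; what a row does not reach is not made up. A row lasts 1/12 s, in which the tool goes at most 41.7 mm and 7.16 degrees, less where a joint would pass 70% of its speed; a pose out of reach is approached as far as the arm can. A call is refused whole if a number of a shift passes 4.17 or a number of a turn 0.125, either way. A call with a gripper value outside its range is refused whole. The fingers move at their own pace and stop on an object; "newtons" is the grip in N (left out, the last holds). Time passes only in rows, so rows that do not move let the fingers close, or fill a call up. It gives the time, the measured TCP pose, the force and the opening at its end, in the units of the state.
- bot.get_obs(): the state, without advancing time (a new reading comes with each control period).
- eyes.camera(name): name is "scene" or "side" or "wrist"; returns the picture (400x640x3 uint8, red, green, blue); there is no depth.
- eyes.camera_model(name): a dict with "intrinsics" (3x3 intrinsics, pixels), "eye" and "attitude" of the camera in the world. Camera axes: x right, y down, z forward; pixel columns grow to the right and rows downward; lengths in m; the calibration is good to about 2 mm. A picture is of the moment at which its call begins: read the wrist's pose just before it. camera_model takes no time and is no camera call; for the wrist camera it gives the pose at the moment of the call.
- order.finish_job(): hands the job in, once; it reports no verdict.
The state is a dict: "time_s": time; "q": joint angles; "dq": joint speeds; "tau": joint torques, N m; "position": TCP position; "tool_rot": TCP orientation; "force": force on the tool from outside, world axes, zero at the start; "torque": the same for the moment, N m; "opening": finger opening in m.
Only numpy, scipy, OpenCV 4.12 (cv2) and the standard library are available. Lean on these libraries where they do the work, as an engineer would, in place of code of your own. Each camera call takes 0.05 s, during which the arm holds its last target. There are 200 camera calls.

## Working session

There is one attempt and no reset: what is moved stays moved. The work goes in short steps, Python scripts to look and compute and a tool call to move; the robot and the scene stay as the last step left them, time stands still between calls to the robot, and variables do not carry over. Pictures are saved under pics/ and viewed, about 12 in all and at most 16, crops included, and the job is handed in when it is done.

Besides the shell and the picture viewer there is one more tool, called as name([rows], argument=value, ...), one row to a line, values as JSON. move_arm: Moves the arm, as the interface text tells. Its arguments: {"type":"object","properties":{"translation":{"type":"array","items":{"type":"array","items":{"type":"number"}}},"turn":{"type":"array","items":{"type":"number"}},"fingers":{"type":"array","items":{"type":"number"}},"newtons":{"type":"number"}},"required":["translation","turn","fingers"]}

```bash
ls; mkdir -p pics
python3 - <<'E'
from plant import bot,eyes,order
import cv2,numpy as np
print(bot.get_obs(), bot.hold_point_z)
for n in ["scene","side","wrist"]:
    m=eyes.camera_model(n); print(n,m)
    im=eyes.camera(n); cv2.imwrite(f"pics/{n}0.png",im[:,:,::-1])
E
```

```text
pics
{'time_s': 0.0, 'q': array([-3.79264689, 30.77656535, -0.25696668, 88.17080911,  0.14840297,
       61.14989885, -4.0810834 ]), 'dq': array([ 0.10093703,  0.04684886,  0.02133742, -0.12025173,  0.03505998,
       -0.04485217,  0.06042351]), 'tau': array([-1.69933578e-04, -5.70981932e+01,  9.90184285e-01, -2.51597965e+01,
       -5.62433247e-02,  1.80829730e-02,  2.02785413e-04]), 'position': array([6.49391561e-01, 1.07786795e-05, 2.37848400e-01]), 'tool_rot': array([[-7.28656733e-05,  9.99998570e-01, -1.68958239e-03],
       [ 9.99999993e-01,  7.27099228e-05, -9.22440759e-05],
       [-9.21210945e-05, -1.68958910e-03, -9.99998568e-01]]), 'force': array([ 0.1528948 , -1.04540763, -0.44851002]), 'torque': array([-0.00230272, -0.05511325, -0.02001314]), 'opening': 0.0880418347229573} 0.0187
scene {'intrinsics': array([[382.0285956 ,   0.        , 322.99324371],
       [  0.        , 382.0285956 , 201.22058032],
       [  0.        ,   0.        ,   1.        ]]), 'eye': array([ 1.18178502, -0.42000554,  0.88089261]), 'attitude': array([[ 0.50998874,  0.64311641, -0.57123792],
     
[... 202 characters left out ...]
9.12986633],
       [  0.        ,   0.        ,   1.        ]]), 'eye': array([ 0.37039597, -1.07539634,  0.66524087]), 'attitude': array([[ 0.98794616, -0.05607717,  0.1442835 ],
       [-0.1529932 , -0.49563116,  0.85495195],
       [ 0.02356811, -0.86672089, -0.49823633]])}
wrist {'intrinsics': array([[304.16092599,   0.        , 322.69580142],
       [  0.        , 304.16092599, 193.47803975],
       [  0.        ,   0.        ,   1.        ]]), 'eye': array([0.64936604, 0.07540335, 0.38306547]), 'attitude': array([[ 9.99999926e-01, -3.30383468e-05, -3.83211463e-04],
       [-1.43861551e-04, -9.56118831e-01, -2.92979114e-01],
       [-3.56716150e-04,  2.92979147e-01, -9.56118765e-01]])}
```

View pics/scene0.png

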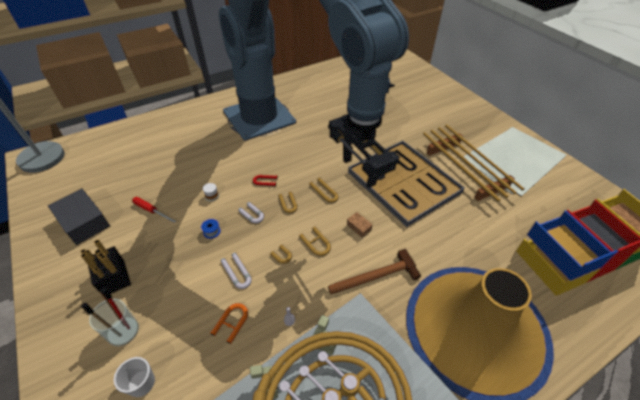

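View pics/wrist0.png

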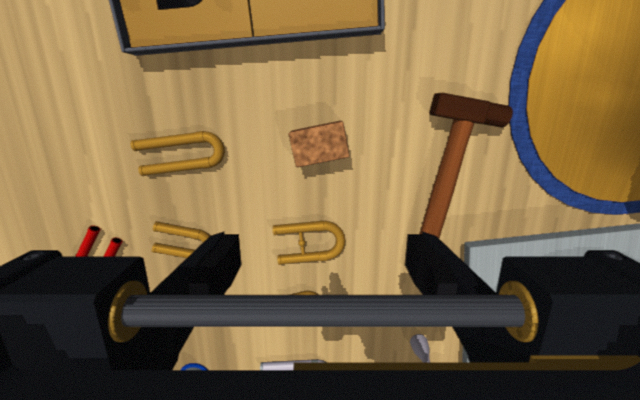

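The scene camera shows the brass slides at about (288,203) medium, (323,190) long, (282,255) short and (316,240) main. The silver ones are at (250,213) and (237,270), the red one at (265,180) and the orange one at (230,320). The tray is at about (405,182), partly hidden by the gripper. The wrist view shows the long slide at (180,152) and the main slide at (310,242), with the fingers covering the rest.

```bash
cat > h.py <<'E'
import numpy as np,cv2
from plant import bot,eyes,order
def ray(m,uv,z):
    uv=np.atleast_2d(np.asarray(uv,float)); K=m["intrinsics"]
    d=np.c_[uv,np.ones(len(uv))]@np.linalg.inv(K).T@m["attitude"].T
    e=m["eye"]; return e+d*((z-e[2])/d[:,2])[:,None]
def grab(n,name):
    m=eyes.camera_model(n); im=eyes.camera(n)[:,:,::-1].copy(); cv2.imwrite(f"pics/{name}.png",im); return m,im
E
python3 - <<'E'
from h import *
m=eyes.camera_model("scene")
print(np.round(ray(m,[(348,183),(402,143),(463,187),(408,222)],.02),3))
print(np.round(ray(m,[(288,203),(323,190),(282,255),(316,240),(250,213),(237,270),(360,224)],.007),3))
E
```

```text
[[0.494 0.087 0.02 ]
 [0.425 0.36  0.02 ]
 [0.691 0.39  0.02 ]
 [0.715 0.151 0.02 ]]
[[ 0.464 -0.111  0.007]
 [ 0.47   0.01   0.007]
 [ 0.624 -0.211  0.007]
 [ 0.627 -0.106  0.007]
 [ 0.442 -0.227  0.007]
 [ 0.607 -0.335  0.007]
 [ 0.643  0.033  0.007]]
```

move_arm([
  [3.4,-1.2,-1],
  [3.4,-1.2,-1],
  [3.4,-1.2,-1],
  [3.4,-1.2,-1],
  [3.4,-1.2,-1],
  [3.4,-1.2,-1],
  [0,0,0],
  [0,0,0],
  [0,0,0],
  [0,0,0],
], turn=[0,0,0,0,0,0,0,0,0,0], fingers=[8.8,8.8,8.8,8.8,8.8,8.8,8.8,8.8,8.8,8.8])

```text
time_s: 0.98
position: [0.5729, 0.2102, 0.296]
tool_rot: [[0.004, 1.0, -0.008], [1.0, -0.004, -0.003], [-0.003, -0.008, -1.0]]
force: [-0.5, -0.8, 0.6]
opening: 0.0879
```

Run:
```python
from h import *
m,im=grab("wrist","tray"); np.savez("tray.npz",**m)
```

```text
(no output)
```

View pics/tray.png

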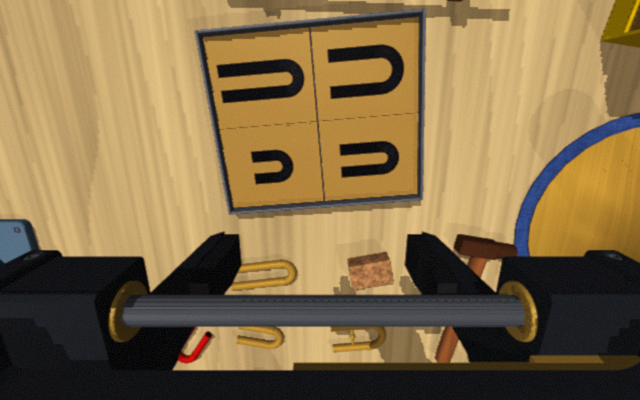

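move_arm([
  [-3.9,0,0],
  [-3.9,0,0],
  [-3.9,0,0],
  [-3.9,0,0],
  [-3.9,0,0],
  [-3.9,0,0],
  [-3.9,0,0],
  [-3.9,0,0],
  [-3.9,0,0],
  [0,0,0],
], turn=[0,0,0,0,0,0,0,0,0,0], fingers=[8.8,8.8,8.8,8.8,8.8,8.8,8.8,8.8,8.8,8.8])

```text
time_s: 1.87
position: [0.5666, -0.1656, 0.2923]
tool_rot: [[0.02, 1.0, -0.014], [1.0, -0.02, -0.007], [-0.008, -0.014, -1.0]]
force: [-0.2, -1.0, -0.1]
opening: 0.0882
```

Run:
```python
from h import *
print(bot.get_obs()["position"],bot.get_obs()["dq"])
m,im=grab("wrist","slides"); np.savez("slides.npz",**m)
```

```text
[ 0.56663149 -0.1655829   0.2923316 ] [-0.39532604 -0.41846987 -3.1687317   1.38031993 -1.59804304  0.20238479
 -2.98004954]
```

View pics/slides.png

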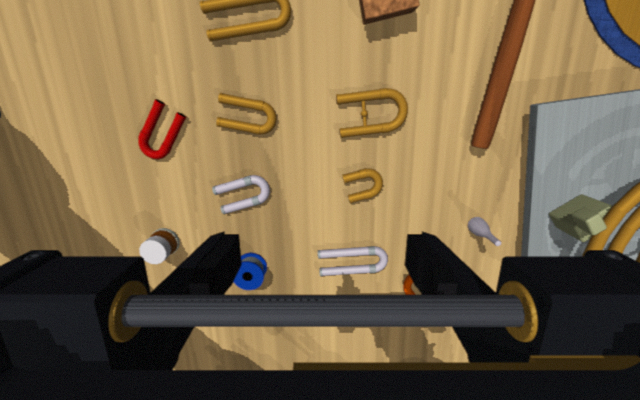

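Tray picture: long shape (260,80), main (365,70), short (272,167), medium (370,158), all with bows to the right. Slides picture: long (245,18, its top edge close to the border), medium (247,115), main (372,112), short (363,185). The silver slides are at (243,193) and (353,262). All the brass bows point roughly to world +x.

```bash
cat >> h.py <<'E'
def poses(m,im,kind,z,box=(0,0,640,235),amin=150):
    hsv=cv2.cvtColor(im,cv2.COLOR_BGR2HSV); H,S,V=cv2.split(hsv)
    if kind=="dark": mk=(V<60)
    else: mk=(H>=14)&(H<=26)&(S>140)&(V>70)
    mk=mk.astype(np.uint8)*255; b=np.zeros_like(mk); x0,y0,x1,y1=box; b[y0:y1,x0:x1]=255; mk&=b
    mk=cv2.morphologyEx(mk,cv2.MORPH_CLOSE,np.ones((3,3)))
    n,l,st,c=cv2.connectedComponentsWithStats(mk); out=[]
    for i in range(1,n):
        if st[i,4]<amin: continue
        ys,xs=np.where(l==i); P=ray(m,np.c_[xs,ys],z)[:,:2]
        (c0,wh,a)=cv2.minAreaRect((P*1000).astype(np.float32)); c0=np.array(c0)
        bp=cv2.boxPoints((c0,wh,a)); e1,e2=bp[1]-bp[0],bp[2]-bp[1]
        L,W=max(wh),min(wh); d=e1 if np.linalg.norm(e1)>np.linalg.norm(e2) else e2
        d=d/np.linalg.norm(d)
        if (P.mean(0)*1000-c0)@d<0: d=-d
        print(kind,st[i],"c",np.round(c0,1),"LW",round(L,1),round(W,1),"yaw",round(np.degrees(np.arctan2(d[1],d[0])),1))
    cv2.imwrite("pics/mask_%s.png"%kind,mk)
E
python3 - <<'E'
from h import *
poses(dict(np.load("tray.npz")),cv2.imread("pics/tray.png"),"dark",.014,(190,10,440,215))
print()
poses(dict(np.load("slides.npz")),cv2.imread("pics/slides.png"),"brass",.0065)
poses(dict(np.load("tray.npz")),cv2.imread("pics/tray.png"),"brass",.0065,(220,230,420,370))
im=cv2.imread("pics/slides.png");h=cv2.cvtColor(im,cv2.COLOR_BGR2HSV)
for p in [(270,18),(230,98),(230,128),(300,60),(400,200)]: print(p,h[p[1],p[0]])
E
```

```text
dark [ 198   12  225  200 2321] c [563.1 258. ] LW 283.1 241.1 yaw -175.4
dark [ 328   45   75   53 1810] c [627.2 321. ] LW 94.7 59.1 yaw 4.4
dark [ 217   60   87   42 1947] c [490.3 310.3] LW 110.4 46.1 yaw 4.5
dark [ 340  142   58   35 1144] c [636.2 205.5] LW 79.6 45.9 yaw 4.6
dark [252 150  41  34 770] c [499.2 194.9] LW 55.8 45.9 yaw 4.4

brass [ 199    0   92   42 1779] c [469.    5.6] LW 113.3 46.1 yaw 178.6
brass [363   0  56  17 403] c [650.6  15.6] LW 67.8 17.5 yaw 178.6
brass [606   0  34  45 982] c [9.478e+02 3.000e-01] LW 73.6 31.4 yaw 134.5
brass [ 336   88   72   50 1629] c [ 631.8 -109. ] LW 94.6 59.4 yaw 6.4
brass [ 216   93   61   42 1240] c [ 459.2 -109.2] LW 81.9 46.3 yaw -12.0
brass [342 168  41  35 723] c [ 622.  -211.1] LW 54.6 47.2 yaw 14.7
brass [597 183  43  52 749] c [1003.9 -258.4] LW 89.5 28.6 yaw 59.5
brass [617 207  23  28 326] c [1029.2 -279.4] LW 48.1 24.3 yaw -117.2
brass [348 253  45  37 952] c [646.7  20.2] LW 66.3 58.8 yaw -168.4
brass [ 230  260   67   31 1047] c [470.7  13.3] LW 112.9 47.6 yaw 6.7
brass [236 327  48  22 642] c [ 458.  -113.1] LW 83.9 45.2 yaw 0.1
brass [331 327  55  26 710] c [ 632.  -113.6] LW 93.3 54.4 yaw 4.7
brass [294 362 126   4 159] c [ 629.8 -168.9] LW 225.6 4.7 yaw 1.3
(270, 18) [ 18 132 154]
(230, 98) [ 20 191 194]
(230, 128) [ 19 163  97]
(300, 60) [ 18 113 182]
(400, 200) [ 19 118 179]
```

Add to h.py:
```python
def to(x,y,z,yaw,off=0.):
    "remaining shift in tool axes (cm) and turn (rad); off = mm along slide axis"
    o=bot.get_obs(); R=o["tool_rot"]; a=np.radians(yaw)
    t=np.array([x,y,z])/1000+np.array([np.cos(a),np.sin(a),0])*off/1000
    d=R.T@(t-o["position"])*100
    now=np.arctan2(R[1,0],R[0,0]); dt=(now-a+np.pi)%(2*np.pi)-np.pi
    # shift as seen after the turn is made (turn first, then shift)
    c,s=np.cos(dt),np.sin(dt); d2=[c*d[0]+s*d[1],-s*d[0]+c*d[1],d[2]]
    print("t",round(o["time_s"],2),"pos",np.round(o["position"]*1000,1),"tilt",np.round(R[:2,2],3),"yaw",round(np.degrees(now),1),"open",round(o["opening"]*1000,1),"F",np.round(o["force"],1))
    print("  now-axes cm",np.round(d,2),"turn",round(dt,3),"after-turn cm",np.round(d2,2))
```

```text
(no output)
```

move_arm([
  [0,0,1.3],
  [0,0,1.3],
  [0,0,1.3],
  [0,0,1.3],
  [0,0,1.3],
  [0,0,1.3],
  [0,0,1.3],
  [0,0,1.3],
  [0,0,1.3],
  [0,0,1.3],
], turn=[0.12,0.12,0.12,0.12,0.12,0.12,0.12,0.12,0.12,0.12], fingers=[8,8,8,8,8,8,8,8,8,8])

```text
time_s: 2.75
position: [0.5646, -0.1646, 0.1572]
tool_rot: [[0.952, 0.306, -0.011], [0.306, -0.952, -0.003], [-0.012, -0.001, -1.0]]
force: [0.7, 0.3, 1.1]
opening: 0.0798
```

Run:
```python
from h import *
to(631.8,-109,80,6.4)
```

```text
t 2.75 pos [ 564.6 -164.6  157.2] tilt [-0.011 -0.003] yaw 17.8 open 79.8 F [0.7 0.3 1.1]
  now-axes cm [ 8.18 -3.23  7.63] turn 0.199 after-turn cm [ 7.38 -4.79  7.63]
```

move_arm([
  [0,0,0],
  [0,0,0],
  [1.1,-0.7,1],
  [1.1,-0.7,1],
  [1.1,-0.7,1],
  [1.1,-0.7,1],
  [1.1,-0.7,1],
  [1.1,-0.7,1],
  [0.8,-0.6,0.5],
  [0,0,0],
], turn=[0.1,0.1,0,0,0,0,0,0,0,0], fingers=[8,8,8,8,8,8,8,8,8,8])

```text
time_s: 3.58
position: [0.6331, -0.101, 0.0795]
tool_rot: [[0.995, 0.095, -0.022], [0.095, -0.995, 0.003], [-0.021, -0.005, -1.0]]
force: [-0.2, 1.0, 0.5]
opening: 0.0802
```

Run:
```python
from h import *
to(631.8,-109,3,6.4)
m,im=grab("wrist","main1"); poses(m,im,"brass",.0065,(150,0,500,330),400)
```

```text
t 3.58 pos [ 633.1 -101.    79.5] tilt [-0.022  0.003] yaw 5.5 open 80.2 F [-0.2  1.   0.5]
  now-axes cm [-0.05  0.82  7.65] turn -0.016 after-turn cm [-0.06  0.82  7.65]
brass [ 150  131   28   93 1207] c [638.3  17.7] LW 71.6 20.6 yaw 175.4
brass [ 294  143   80  122 4832] c [ 630.1 -109.3] LW 98.0 58.8 yaw 5.7
brass [ 432  195   62   67 2349] c [ 620.7 -211.5] LW 59.7 46.9 yaw 13.5
```

View pics/main1.png

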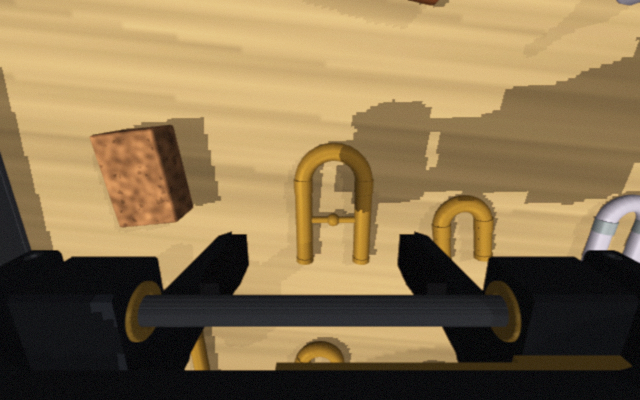

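The wrist picture shows the main slide at (334,205), centred between the fingers with its bow up. The short slide is at (463,228) and the cork at (142,175).

move_arm([
  [-0.1,0.4,0],
  [-0.1,0.4,0],
  [0,0,1.2],
  [0,0,1.2],
  [0,0,1.2],
  [0,0,1.2],
  [0,0,1.0],
  [0,0,0.8],
  [0,0,0.5],
  [0,0,0],
], turn=[0,0,0,0,0,0,0,0,0,0], fingers=[8,8,8,8,8,8,8,8,8,8])

```text
time_s: 4.47
position: [0.6265, -0.1153, 0.0021]
tool_rot: [[0.996, 0.09, -0.023], [0.09, -0.996, 0.001], [-0.023, -0.003, -1.0]]
force: [-0.6, -0.6, -0.0]
opening: 0.0798
```

Run:
```python
from h import *
to(630.8,-109.2,3,5.9)
```

```text
t 4.47 pos [ 626.5 -115.3    2.1] tilt [-0.023  0.001] yaw 5.2 open 79.8 F [-0.6 -0.6 -0. ]
  now-axes cm [ 0.48 -0.57 -0.1 ] turn -0.013 after-turn cm [ 0.49 -0.56 -0.1 ]
```

move_arm([
  [0.4,-0.5,-0.1],
  [0,0,0],
  [0,0,0],
  [0,0,0],
  [0,0,0],
  [0,0,0],
  [0,0,0],
  [0,0,0],
  [0,0,0],
  [0,0,0],
], turn=[-0.01,0,0,0,0,0,0,0,0,0], fingers=[8,8,8,5,5,5,5,5,5,5], newtons=15)

```text
time_s: 5.3
position: [0.6322, -0.1089, 0.005]
tool_rot: [[0.995, 0.102, -0.02], [0.102, -0.995, 0.001], [-0.02, -0.003, -1.0]]
force: [0.5, 0.2, -1.4]
opening: 0.0577
```

Run:
```python
from h import *
to(630.8,-109.2,3,5.9)
```

```text
t 5.3 pos [ 632.2 -108.9    5. ] tilt [-0.02   0.001] yaw 5.8 open 57.7 F [ 0.5  0.2 -1.4]
  now-axes cm [-0.13  0.01  0.2 ] turn -0.001 after-turn cm [-0.13  0.01  0.2 ]
```

move_arm([
  [0,0,-1],
  [0,0,-1],
  [0,0,-1],
  [0,0,-1.5],
  [0,0,-1.5],
  [0,0,-1.5],
  [0,0,-1.5],
  [0,0,-1],
  [0,0,0],
  [0,0,0],
], turn=[0,0,0,0,0,0,0,0,0,0], fingers=[5,5,5,5,5,5,5,5,5,5])

```text
time_s: 6.13
position: [0.6353, -0.1097, 0.1177]
tool_rot: [[0.995, 0.101, -0.016], [0.101, -0.995, 0.0], [-0.016, -0.002, -1.0]]
force: [-0.4, 0.4, -1.3]
opening: 0.0572
```

move_arm([
  [0,-2,0],
  [0,-3.9,0],
  [0,-3.9,0],
  [0,-3.9,0],
  [0,-3.9,0],
  [0,-3.9,0],
  [0,-3.9,0],
  [0,-3.9,0],
  [0,-2,0],
  [0,0,0],
], turn=[0,0,0,0,0,0,0,0,0,0], fingers=[5,5,5,5,5,5,5,5,5,5])

```text
time_s: 6.97
position: [0.5992, 0.2106, 0.11]
tool_rot: [[0.995, 0.092, -0.024], [0.092, -0.996, -0.005], [-0.024, 0.003, -1.0]]
force: [-0.5, 0.2, -0.8]
opening: 0.0574
```

Run:
```python
from h import *
to(627.2,321,60,4.5,1.5)
```

```text
t 6.97 pos [599.2 210.6 110. ] tilt [-0.024 -0.005] yaw 5.3 open 57.4 F [-0.5  0.2 -0.8]
  now-axes cm [  4.08 -10.75   4.87] turn 0.014 after-turn cm [  3.93 -10.81   4.87]
```

move_arm([
  [0.8,-2.1,0],
  [0.8,-2.1,0],
  [0.8,-2.1,0],
  [0.8,-2.1,0.5],
  [0.6,-1.9,0.5],
  [0,0,1],
  [0,0,1],
  [0,0,1],
  [0,0,0],
  [0,0,0],
], turn=[0.01,0,0,0,0,0,0,0,0,0], fingers=[5,5,5,5,5,5,5,5,5,5])

```text
time_s: 7.8
position: [0.6253, 0.3089, 0.058]
tool_rot: [[0.997, 0.076, -0.034], [0.075, -0.997, -0.016], [-0.035, 0.014, -0.999]]
force: [1.0, -0.1, -1.5]
opening: 0.0571
```

Run:
```python
from h import *
to(627.2,321,20,4.5,1.5)
z=bot.get_obs()["position"][2]
m,im=grab("wrist","main2"); poses(m,im,"brass",z+.0015,(150,0,500,330),400); poses(m,im,"dark",.014,(150,0,500,230),400)
```

```text
t 7.8 pos [625.3 308.9  58. ] tilt [-0.034 -0.016] yaw 4.3 open 57.1 F [ 1.  -0.1 -1.5]
  now-axes cm [ 0.57 -1.24  3.76] turn -0.003 after-turn cm [ 0.57 -1.24  3.76]
brass [  204   105   296   191 36288] c [649.6 295.3] LW 136.1 100.7 yaw 94.5
brass [ 458  174   37   83 1985] c [650.3 232.6] LW 45.1 12.8 yaw 4.5
brass [172 281  28  49 629] c [585.5 382.5] LW 34.9 13.4 yaw -8.5
brass [446 281  28  49 600] c [595.3 228.3] LW 35.7 13.3 yaw 18.2
dark [ 193  106   25  124 1107] c [651.  383.8] LW 79.5 5.8 yaw 4.5
dark [ 257  140   89   90 2405] c [650.2 334.7] LW 71.8 36.6 yaw -46.7
dark [ 441  150   59   80 2684] c [649.7 210.7] LW 55.0 40.1 yaw 6.8
dark [326 191  24  39 815] c [630.6 298.6] LW 27.2 15.1 yaw -175.5
```

View pics/main2.png

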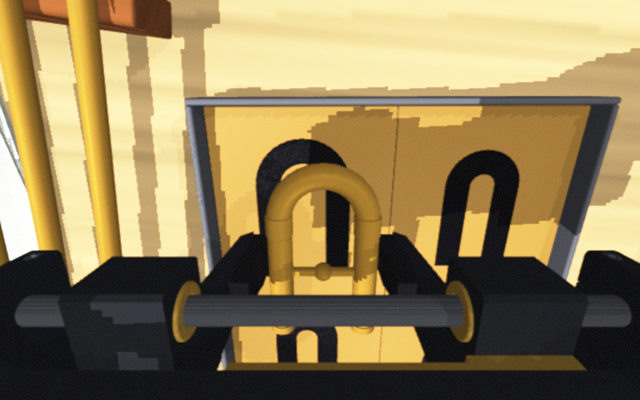

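The slide is held at (322,245) and its bow tip is at (322,164). The main shape's bow tip is at about (303,140), so the slide has to go left (+y) and slightly forward.

Run:
```python
from h import *
m=eyes.camera_model("wrist"); p=bot.get_obs()["position"]*1000
# held slide's tip & leg outsides
z=p[2]/1000+.0015
print("tip",np.round(ray(m,[(322,164)],z)*1000,1),"legs",np.round(ray(m,[(272,225),(380,225)],z)*1000,1),"shape tip",np.round(ray(m,[(303,139.5)],.014)*1000,1), "shape sides",np.round(ray(m,[(257,185),(350,185)],.014)*1000,1),p)
```

```text
tip [[671.8 311.9  59.4]] legs [[638.5 334.8  59.4]
 [642.2 280.1  59.4]] shape tip [[675.4 323.3  14. ]] shape sides [[644.3 351.   14. ]
 [648.6 291.6  14. ]] [625.1086311  308.36341795  57.85626357]
```

move_arm([
  [0.2,-0.4,0],
  [0.2,-0.4,0],
  [0.1,-0.3,0],
  [0,0,0],
  [0,0,0],
  [0,0,0],
  [0,0,0],
  [0,0,0],
  [0,0,0],
  [0,0,0],
], turn=[0,0,0,0,0,0,0,0,0,0], fingers=[5,5,5,5,5,5,5,5,5,5])

```text
time_s: 8.68
position: [0.6316, 0.3196, 0.0606]
tool_rot: [[0.997, 0.073, -0.031], [0.073, -0.997, -0.015], [-0.032, 0.013, -0.999]]
force: [-0.9, 0.3, -0.4]
opening: 0.0577
```

Run:
```python
from h import *
to(627.2,321,20,4.5,1.5)
```

```text
t 8.68 pos [631.6 319.6  60.6] tilt [-0.031 -0.015] yaw 4.2 open 57.7 F [-0.9  0.3 -0.4]
  now-axes cm [-0.15 -0.22  4.06] turn -0.006 after-turn cm [-0.15 -0.22  4.06]
```

move_arm([
  [-0.15,-0.2,0],
  [0,0,0.4],
  [0,0,0.5],
  [0,0,0.5],
  [0,0,0.5],
  [0,0,0.5],
  [0,0,0.4],
  [0,0,0],
  [0,0,0],
  [0,0,0],
], turn=[0,0,0,0,0,0,0,0,0,0], fingers=[5,5,5,5,5,5,5,5,5,5])

```text
time_s: 9.52
position: [0.6279, 0.3206, 0.028]
tool_rot: [[0.997, 0.073, -0.033], [0.072, -0.997, -0.017], [-0.034, 0.014, -0.999]]
force: [-1.0, -0.6, -0.9]
opening: 0.0576
```

Run:
```python
from h import *
to(627.2,321.5,19,4.5,1.3)
```

```text
t 9.52 pos [627.9 320.6  28. ] tilt [-0.033 -0.017] yaw 4.2 open 57.6 F [-1.  -0.6 -0.9]
  now-axes cm [ 0.1  -0.11  0.9 ] turn -0.006 after-turn cm [ 0.1  -0.11  0.9 ]
```

move_arm([
  [0.1,-0.1,0],
  [0,0,0],
  [0,0,0.2],
  [0,0,0.2],
  [0,0,0.2],
  [0,0,0.1],
  [0,0,0],
  [0,0,0],
  [0,0,0],
  [0,0,0],
], turn=[0,0,0,0,0,0,0,0,0,0], fingers=[5,5,5,5,5,5,5,5,5,5])

```text
time_s: 10.35
position: [0.6294, 0.322, 0.0212]
tool_rot: [[0.997, 0.073, -0.031], [0.072, -0.997, -0.016], [-0.032, 0.014, -0.999]]
force: [-0.1, -0.4, -0.9]
opening: 0.0578
```

Run:
```python
from h import *
to(627.2,321.5,19,4.5,1.3)
```

```text
t 10.35 pos [629.4 322.   21.2] tilt [-0.031 -0.016] yaw 4.2 open 57.8 F [-0.1 -0.4 -0.9]
  now-axes cm [-0.09  0.03  0.23] turn -0.006 after-turn cm [-0.09  0.03  0.23]
```

move_arm([
  [-0.05,0,0.1],
  [0,0,0.1],
  [0,0,0.05],
  [0,0,0],
  [0,0,0],
  [0,0,0],
  [0,0,0],
  [0,0,0],
  [0,0,0],
  [0,0,0],
], turn=[0,0,0,0,0,0,0,0,0,0], fingers=[5,5,5,5,5,5,5,5,5,5])

```text
time_s: 11.18
position: [0.6291, 0.322, 0.0192]
tool_rot: [[0.997, 0.073, -0.031], [0.072, -0.997, -0.015], [-0.032, 0.013, -0.999]]
force: [-0.4, 0.6, 0.8]
opening: 0.0569
```

Run:
```python
from h import *
to(627.2,321.5,19,4.5,1.3)
```

```text
t 11.18 pos [629.1 322.   19.2] tilt [-0.031 -0.015] yaw 4.2 open 56.9 F [-0.4  0.6  0.8]
  now-axes cm [-0.06  0.03  0.02] turn -0.006 after-turn cm [-0.06  0.03  0.02]
```

move_arm([
  [0,0,0.1],
  [0,0,0],
  [0,0,0],
  [0,0,0],
  [0,0,0],
  [0,0,0],
  [0,0,-0.4],
  [0,0,-0.8],
  [0,0,-1.0],
  [0,0,-1.2],
], turn=[0,0,0,0,0,0,0,0,0,0], fingers=[5,5,6.6,6.6,6.6,6.6,6.6,6.6,6.6,6.6])

```text
time_s: 12.02
position: [0.6289, 0.3219, 0.0528]
tool_rot: [[0.997, 0.073, -0.034], [0.072, -0.997, -0.017], [-0.035, 0.015, -0.999]]
force: [-0.1, 0.9, 0.0]
opening: 0.0662
```

move_arm([
  [0,0,-1.5],
  [0,0,-1.5],
  [0,0,-1.5],
  [0,0,-0.5],
  [0,0,0],
  [0,0,0],
  [0,0,0],
  [0,0,0],
  [0,0,0],
  [0,0,0],
], turn=[0,0,0,0,0,0,0,0,0,0], fingers=[7.5,7.5,8,8,8,8,8,8,8,8])

```text
time_s: 12.85
position: [0.6333, 0.3238, 0.1145]
tool_rot: [[0.997, 0.073, -0.026], [0.072, -0.997, -0.013], [-0.027, 0.011, -1.0]]
force: [0.7, 0.1, -0.6]
opening: 0.0797
```

Run:
```python
from h import *
to(622,-211.5,80,14)
m,im=grab("wrist","main3"); poses(m,im,"dark",.014,(180,0,600,330),300)
cv2.imwrite("pics/main3c.png",cv2.resize(im[100:330,180:500],(800,575),interpolation=cv2.INTER_CUBIC))
```

```text
t 12.85 pos [633.3 323.8 114.5] tilt [-0.026 -0.013] yaw 4.1 open 79.7 F [ 0.7  0.1 -0.6]
  now-axes cm [-4.9  53.27  4.17] turn -0.172 after-turn cm [-13.95  51.64   4.17]
dark [ 531  113   29   78 1036] c [678.2 145.3] LW 63.5 12.3 yaw 5.6
dark [  180   116   420   214 24452] c [593.8 243.1] LW 416.3 193.6 yaw -89.9
```

View pics/main3c.png

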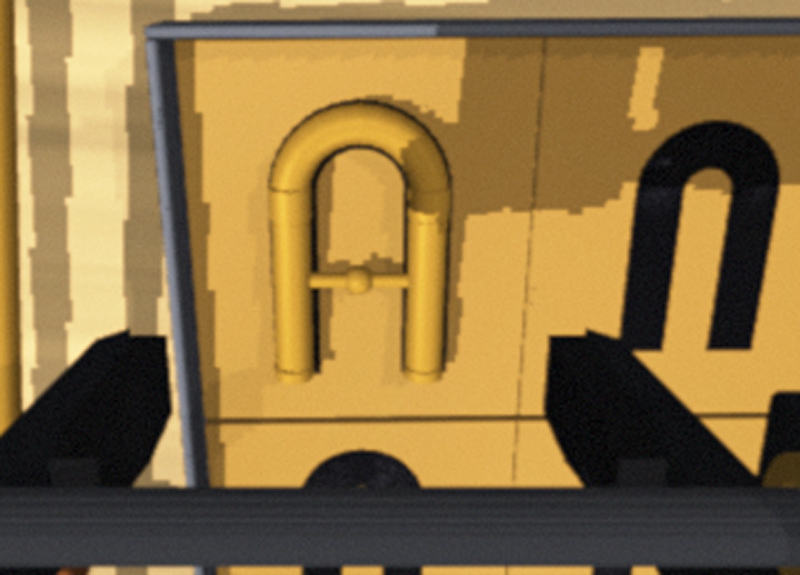

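The main slide lies on its shape, with a thin dark rim visible on both sides and at the bow, so it is well centred. Next is the short slide.

move_arm([
  [0,0,0],
  [0,0,0],
  [-0.5,2,0],
  [-1,3.9,0],
  [-1,3.9,0],
  [-1,3.9,0],
  [-1,3.9,0],
  [-1,3.9,0],
  [-1,3.9,0],
  [-1,3.9,0],
], turn=[-0.085,-0.085,0,0,0,0,0,0,0,0], fingers=[8,8,8,8,8,8,8,8,8,8])

```text
time_s: 13.73
position: [0.6309, 0.0261, 0.1113]
tool_rot: [[0.962, 0.27, -0.033], [0.27, -0.963, -0.007], [-0.034, -0.002, -0.999]]
force: [0.8, 0.9, -0.5]
opening: 0.0801
```

move_arm([
  [-1,3.9,0],
  [-1,3.9,0],
  [-1,3.9,0],
  [-1,3.5,0],
  [-0.6,2,0],
  [0,0.5,0],
  [0,0,0],
  [0,0,0],
  [0,0,0],
  [0,0,0],
], turn=[0,0,0,0,0,0,0,0,0,0], fingers=[8,8,8,8,8,8,8,8,8,8])

```text
time_s: 14.57
position: [0.6302, -0.1727, 0.1104]
tool_rot: [[0.965, 0.26, -0.038], [0.259, -0.966, -0.011], [-0.039, 0.001, -0.999]]
force: [-0.5, 0.8, 0.2]
opening: 0.0798
```

Run:
```python
from h import *
to(621.5,-211.3,80,14,-4)
```

```text
t 14.57 pos [ 630.2 -172.7  110.4] tilt [-0.038 -0.011] yaw 15.1 open 79.8 F [-0.5  0.8  0.2]
  now-axes cm [-2.12  3.49  3.13] turn 0.018 after-turn cm [-2.05  3.53  3.13]
```

move_arm([
  [-0.5,0.8,0],
  [-0.5,0.9,0.5],
  [-0.5,0.9,0.8],
  [-0.4,0.7,0.8],
  [0,0,0.6],
  [0,0,0],
  [0,0,0],
  [0,0,0],
  [0,0,0],
  [0,0,0],
], turn=[0.015,0,0,0,0,0,0,0,0,0], fingers=[8,8,8,8,8,8,8,8,8,8])

```text
time_s: 15.4
position: [0.6182, -0.2072, 0.0798]
tool_rot: [[0.967, 0.251, -0.04], [0.251, -0.968, -0.008], [-0.041, -0.002, -0.999]]
force: [-0.5, 0.4, 0.4]
opening: 0.0799
```

Run:
```python
from h import *
m,im=grab("wrist","short1"); poses(m,im,"brass",.0065,(230,0,410,330),400)
to(621.5,-211.3,4,14,-4)
```

```text
brass [ 298  161   62   74 2649] c [ 621.  -211.2] LW 58.3 46.0 yaw 16.0
t 15.45 pos [ 618.3 -207.2   79.9] tilt [-0.04  -0.008] yaw 14.5 open 80.3 F [ 0.1 -0.6  0.1]
  now-axes cm [0.11 0.5  7.59] turn 0.009 after-turn cm [0.11 0.49 7.59]
```

move_arm([
  [0.1,0.25,0.3],
  [0.1,0.2,1],
  [0,0,1.2],
  [0,0,1.2],
  [0,0,1.2],
  [0,0,1],
  [0,0,0.8],
  [0,0,0.4],
  [0,0,0],
  [0,0,0],
], turn=[-0.012,-0.01,0,0,0,0,0,0,0,0], fingers=[8,8,8,8,8,8,8,8,8,8])

```text
time_s: 16.28
position: [0.6191, -0.211, 0.0009]
tool_rot: [[0.96, 0.275, -0.04], [0.275, -0.961, -0.007], [-0.04, -0.004, -0.999]]
force: [-2.6, 2.5, 6.2]
opening: 0.0799
```

Run:
```python
from h import *
to(622.2,-211.,4,15.5,-4)
```

```text
t 16.28 pos [ 619.1 -211.     0.9] tilt [-0.04  -0.007] yaw 16.0 open 79.9 F [-2.6  2.5  6.2]
  now-axes cm [-0.11  0.08 -0.3 ] turn 0.009 after-turn cm [-0.11  0.08 -0.3 ]
```

move_arm([
  [-0.05,0.05,-0.3],
  [0,0,0],
  [0,0,0],
  [0,0,0],
  [0,0,0],
  [0,0,0],
  [0,0,0],
  [0,0,0],
  [0,0,0],
  [0,0,0],
], turn=[0.005,0,0,0,0,0,0,0,0,0], fingers=[8,8,4,4,4,4,4,4,4,4])

```text
time_s: 17.12
position: [0.6192, -0.2118, 0.0039]
tool_rot: [[0.962, 0.27, -0.039], [0.27, -0.963, -0.007], [-0.04, -0.004, -0.999]]
force: [1.1, -1.4, -0.2]
opening: 0.0448
```

Run:
```python
from h import *
to(622.2,-211.,4,15.5,-4)
```

```text
t 17.12 pos [ 619.2 -211.8    3.9] tilt [-0.039 -0.007] yaw 15.7 open 44.8 F [ 1.1 -1.4 -0.2]
  now-axes cm [-0.09 -0.   -0.  ] turn 0.003 after-turn cm [-0.09 -0.   -0.  ]
```

move_arm([
  [0,0,-1],
  [0,0,-1],
  [0,0,-1],
  [0,0,-1.5],
  [0,0,-1.5],
  [0,0,-1.5],
  [0,0,-1.5],
  [0,0,-1],
  [0,0,0],
  [0,0,0],
], turn=[0,0,0,0.06,0.06,0.06,0,0,0,0], fingers=[4,4,4,4,4,4,4,4,4,4])

```text
time_s: 17.95
position: [0.6245, -0.2112, 0.1165]
tool_rot: [[0.996, 0.085, -0.034], [0.085, -0.996, -0.007], [-0.035, 0.004, -0.999]]
force: [-0.1, 0.0, -1.9]
opening: 0.0445
```

Run:
```python
from h import *
to(499.2,195,100,4.5,-3.1)
```

```text
t 17.95 pos [ 624.5 -211.2  116.5] tilt [-0.034 -0.007] yaw 4.9 open 44.5 F [-0.1  0.  -1.9]
  now-axes cm [ -9.29 -41.55   1.8 ] turn 0.006 after-turn cm [ -9.55 -41.49   1.8 ]
```

move_arm([
  [-0.4,-2,0],
  [-0.8,-3.7,0],
  [-0.8,-3.7,0],
  [-0.8,-3.7,0],
  [-0.8,-3.7,0],
  [-0.8,-3.7,0],
  [-0.8,-3.7,0],
  [-0.8,-3.7,0],
  [-0.8,-3.7,0],
  [-0.8,-3.7,0],
], turn=[0,0,0,0,0,0,0,0,0,0], fingers=[4,4,4,4,4,4,4,4,4,4])

```text
time_s: 18.78
position: [0.5129, 0.1349, 0.1109]
tool_rot: [[0.997, 0.07, -0.039], [0.07, -0.997, -0.016], [-0.04, 0.013, -0.999]]
force: [1.5, -0.6, 0.6]
opening: 0.0443
```

move_arm([
  [-0.8,-3,0],
  [-0.3,-1.5,0],
  [0,0,0],
  [0,0,0],
  [0,0,0],
  [0,0,0],
  [0,0,0],
  [0,0,0],
  [0,0,0],
  [0,0,0],
], turn=[0,0,0,0,0,0,0,0,0,0], fingers=[4,4,4,4,4,4,4,4,4,4])

```text
time_s: 19.62
position: [0.4938, 0.1834, 0.1074]
tool_rot: [[0.996, 0.077, -0.045], [0.076, -0.997, -0.017], [-0.046, 0.014, -0.999]]
force: [0.0, -0.1, 0.3]
opening: 0.0449
```

Run:
```python
from h import *
to(499.2,195,60,4.5,-3.1)
```

```text
t 19.62 pos [493.8 183.4 107.4] tilt [-0.045 -0.017] yaw 4.4 open 44.9 F [ 0.  -0.1  0.3]
  now-axes cm [ 0.53 -1.18  4.71] turn -0.002 after-turn cm [ 0.53 -1.17  4.71]
```

move_arm([
  [0.2,-0.5,0],
  [0.2,-0.5,0],
  [0.2,-0.2,0.4],
  [0,0,0.7],
  [0,0,0.7],
  [0,0,0.7],
  [0,0,0.7],
  [0,0,0.6],
  [0,0,0],
  [0,0,0],
], turn=[0,0,0,0,0,0,0,0,0,0], fingers=[4,4,4,4,4,4,4,4,4,4])

```text
time_s: 20.45
position: [0.4971, 0.1958, 0.0637]
tool_rot: [[0.996, 0.077, -0.047], [0.076, -0.997, -0.018], [-0.048, 0.014, -0.999]]
force: [0.2, 0.0, -0.4]
opening: 0.0442
```

Run:
```python
from h import *
to(499.2,195,30,4.5,-3.1)
m,im=grab("wrist","short2"); print(m["eye"],m["attitude"]); np.savez("s2.npz",**m)
cv2.imwrite("pics/short2c.png",cv2.resize(im[100:330,180:500],(800,575),interpolation=cv2.INTER_CUBIC))
```

```text
t 20.45 pos [497.1 195.8  63.7] tilt [-0.047 -0.018] yaw 4.3 open 44.2 F [ 0.2  0.  -0.4]
  now-axes cm [0.05 0.05 3.37] turn -0.003 after-turn cm [0.05 0.05 3.37]
[0.57918889 0.20371364 0.20499967] [[ 0.076258   -0.93885672 -0.33575702]
 [-0.99698932 -0.06705699 -0.03893146]
 [ 0.01403621  0.337715   -0.94114375]]
```

View pics/short2c.png

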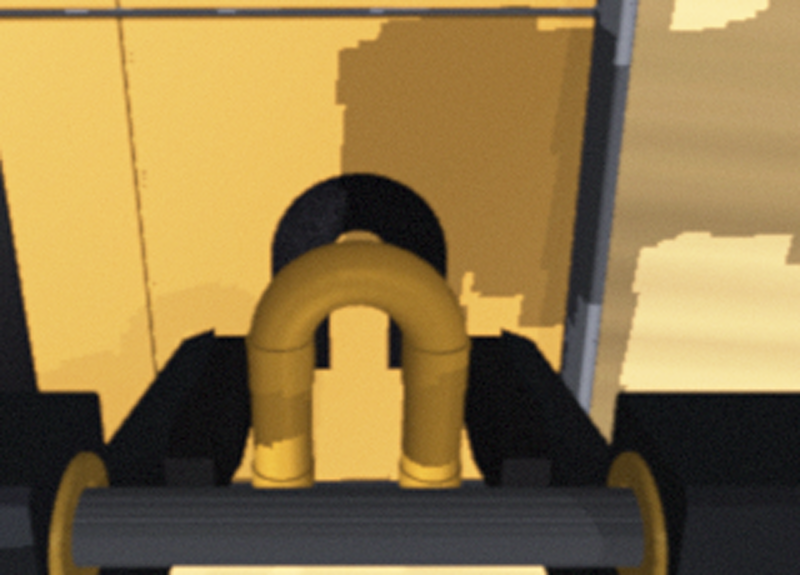

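The slide is in the grip with its bow tip at (323,195.6). The short shape's bow tip is at (324,169), laterally in line with it. I compare their positions below.

Run:
```python
from h import *
m=dict(np.load("s2.npz"))
print("slide tip",np.round(ray(m,[(322.8,195.6)],.0652)*1000,1),"legs",np.round(ray(m,[(180+248*.4,236),(180+469*.4,236)],.0665)*1000,1),"shape tip",np.round(ray(m,[(324,169.2)],.014)*1000,1),"sides",np.round(ray(m,[(180+273*.4,198),(180+446*.4,198)],.014)*1000,1))
```

```text
slide tip [[528.2 197.8  65.2]] legs [[505.3 218.3  66.5]
 [508.4 173.4  66.5]] shape tip [[527.8 196.2  14. ]] sides [[506.2 217.9  14. ]
 [509.5 171.6  14. ]]
```

move_arm([
  [0,0,0.3],
  [0,0,0.5],
  [0,0,0.5],
  [0,0,0.5],
  [0,0,0.5],
  [0,0,0.5],
  [0,0,0.4],
  [0,0,0],
  [0,0,0],
  [0,0,0],
], turn=[0,0,0,0,0,0,0,0,0,0], fingers=[4,4,4,4,4,4,4,4,4,4])

```text
time_s: 21.33
position: [0.4959, 0.1951, 0.0287]
tool_rot: [[0.996, 0.076, -0.046], [0.075, -0.997, -0.018], [-0.047, 0.014, -0.999]]
force: [-0.8, 0.2, -0.8]
opening: 0.0444
```

Run:
```python
from h import *
to(499.2,195,19,4.5,-3.1)
```

```text
t 21.33 pos [495.9 195.1  28.7] tilt [-0.046 -0.018] yaw 4.3 open 44.4 F [-0.8  0.2 -0.8]
  now-axes cm [0.06 0.03 0.97] turn -0.003 after-turn cm [0.06 0.03 0.97]
```

move_arm([
  [0,0.03,0.2],
  [0,0,0.2],
  [0,0,0.2],
  [0,0,0.2],
  [0,0,0.15],
  [0,0,0.05],
  [0,0,0],
  [0,0,0],
  [0,0,0],
  [0,0,0],
], turn=[0,0,0,0,0,0,0,0,0,0], fingers=[4,4,4,4,4,4,4,4,4,4])

```text
time_s: 22.17
position: [0.4961, 0.1949, 0.0184]
tool_rot: [[0.996, 0.076, -0.044], [0.075, -0.997, -0.017], [-0.046, 0.014, -0.999]]
force: [0.3, 0.1, -0.6]
opening: 0.0442
```

Run:
```python
from h import *
to(499.2,194.8,18,4.5,-3.4)
```

```text
t 22.17 pos [496.1 194.9  18.4] tilt [-0.044 -0.017] yaw 4.3 open 44.2 F [ 0.3  0.1 -0.6]
  now-axes cm [-0.03  0.04  0.04] turn -0.003 after-turn cm [-0.03  0.04  0.04]
```

move_arm([
  [0,0,0.1],
  [0,0,0],
  [0,0,0],
  [0,0,0],
  [0,0,0],
  [0,0,-0.4],
  [0,0,-1.5],
  [0,0,-2.5],
  [0,0,-2.5],
  [0,0,-2.5],
], turn=[0,0,0,0,0,0,0,0,0,0], fingers=[4,4,5.5,5.5,5.5,5.5,5.5,6,7,8])

```text
time_s: 23.0
position: [0.4966, 0.1949, 0.1109]
tool_rot: [[0.996, 0.076, -0.054], [0.075, -0.997, -0.022], [-0.055, 0.018, -0.998]]
force: [0.2, 0.4, 0.7]
opening: 0.0714
```

Run:
```python
from h import *
to(460,-109.2,100,-12)
```

```text
t 23.0 pos [496.6 194.9 110.9] tilt [-0.054 -0.022] yaw 4.3 open 71.4 F [0.2 0.4 0.7]
  now-axes cm [-5.87 30.02  1.95] turn 0.285 after-turn cm [ 2.8  30.46  1.95]
```

move_arm([
  [0,0,0],
  [0,0,0],
  [0,0,0],
  [0.2,2,0],
  [0.4,3.8,0],
  [0.4,3.8,0],
  [0.4,3.8,0],
  [0.4,3.8,0],
  [0.4,3.8,0],
  [0.4,3.8,0],
], turn=[0.095,0.095,0.095,0,0,0,0,0,0,0], fingers=[8,8,8,8,8,8,8,8,8,8])

```text
time_s: 23.83
position: [0.474, -0.0479, 0.1244]
tool_rot: [[0.979, -0.202, -0.038], [-0.202, -0.979, -0.009], [-0.035, 0.017, -0.999]]
force: [1.2, -1.0, 0.3]
opening: 0.0799
```

move_arm([
  [0.2,3,0],
  [0.1,2,0],
  [0,0,0],
  [0,0,0],
  [0,0,0],
  [0,0,0],
  [0,0,0],
  [0,0,0],
  [0,0,0],
  [0,0,0],
], turn=[0,0,0,0,0,0,0,0,0,0], fingers=[8,8,8,8,8,8,8,8,8,8])

```text
time_s: 24.67
position: [0.4656, -0.1039, 0.1271]
tool_rot: [[0.977, -0.208, -0.036], [-0.209, -0.978, -0.01], [-0.033, 0.017, -0.999]]
force: [0.8, 0.1, -0.2]
opening: 0.08
```

Run:
```python
from h import *
to(460,-109.2,80,-12)
```

```text
t 24.67 pos [ 465.6 -103.9  127.1] tilt [-0.036 -0.01 ] yaw -12.0 open 80.0 F [ 0.8  0.1 -0.2]
  now-axes cm [-0.29  0.55  4.73] turn -0.001 after-turn cm [-0.29  0.55  4.73]
```

Tilt has recovered somewhat. I go on down and look.

move_arm([
  [-0.2,0.4,0.2],
  [0,0,0.8],
  [0,0,0.8],
  [0,0,0.8],
  [0,0,0.8],
  [0,0,0.8],
  [0,0,0.5],
  [0,0,0],
  [0,0,0],
  [0,0,0],
], turn=[0,0,0,0,0,0,0,0,0,0], fingers=[8,8,8,8,8,8,8,8,8,8])

```text
time_s: 25.5
position: [0.4595, -0.1076, 0.0735]
tool_rot: [[0.978, -0.207, -0.039], [-0.208, -0.978, -0.01], [-0.036, 0.018, -0.999]]
force: [-0.7, -0.4, 0.2]
opening: 0.08
```

Run:
```python
from h import *
m,im=grab("wrist","med1"); poses(m,im,"brass",.0065,(180,0,450,290),400)
to(460,-109.2,4,-12)
cv2.imwrite("pics/med1c.png",cv2.resize(im[60:330,120:520],(800,540)))
```

```text
brass [ 291  149   65  107 3932] c [ 458.5 -109.1] LW 83.6 46.2 yaw -12.5
brass [180 198  27  63 791] c [460.8  -4.7] LW 49.4 15.4 yaw -172.9
t 25.55 pos [ 459.6 -107.6   73.6] tilt [-0.039 -0.01 ] yaw -12.0 open 80.0 F [-1.4 -0.1  0.5]
  now-axes cm [0.32 0.03 6.95] turn 0.0 after-turn cm [0.32 0.03 6.95]
```

View pics/med1c.png

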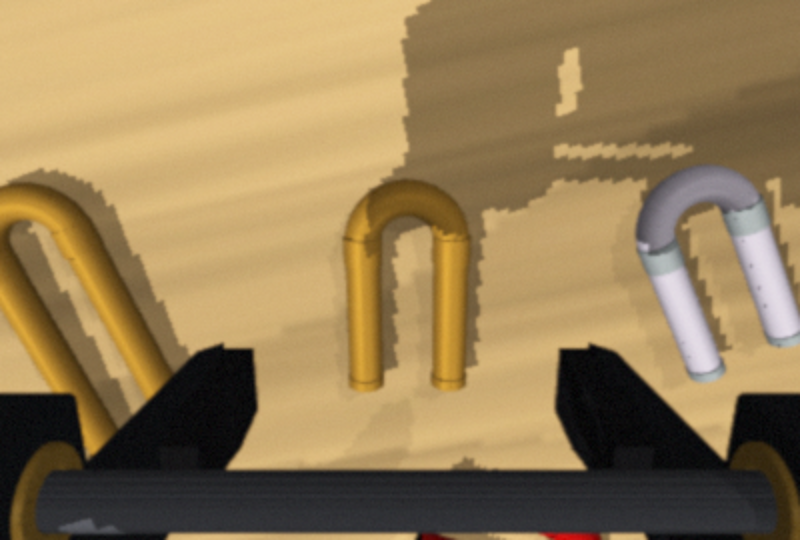

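Medium slide is centred at (323,200) in full-image pixels. The long slide is to its left and the silver one to its right, both clear of the fingers.

move_arm([
  [0.2,0.05,0.3],
  [0,0,0.9],
  [0,0,1],
  [0,0,1],
  [0,0,1],
  [0,0,1],
  [0,0,0.8],
  [0,0,0.4],
  [0,0,0],
  [0,0,0],
], turn=[0,0,0,0,0,0,0,0,0,0], fingers=[7,7,7,7,7,7,7,7,7,7])

```text
time_s: 26.38
position: [0.459, -0.1092, 0.0022]
tool_rot: [[0.978, -0.207, -0.039], [-0.208, -0.978, -0.01], [-0.036, 0.017, -0.999]]
force: [1.1, 0.2, 0.4]
opening: 0.0699
```

Run:
```python
from h import *
to(459.5,-109.2,4,-12.3)
```

```text
t 26.38 pos [ 459.  -109.2    2.2] tilt [-0.039 -0.01 ] yaw -12.0 open 69.9 F [1.1 0.2 0.4]
  now-axes cm [ 0.04 -0.   -0.18] turn 0.005 after-turn cm [ 0.04 -0.   -0.18]
```

move_arm([
  [0,0,-0.2],
  [0,0,0],
  [0,0,0],
  [0,0,0],
  [0,0,0],
  [0,0,0],
  [0,0,0],
  [0,0,0],
  [0,0,0],
  [0,0,0],
], turn=[0.005,0,0,0,0,0,0,0,0,0], fingers=[7,4,4,4,4,4,4,4,4,4])

```text
time_s: 27.22
position: [0.4605, -0.1091, 0.0061]
tool_rot: [[0.977, -0.212, -0.036], [-0.213, -0.977, -0.01], [-0.033, 0.017, -0.999]]
force: [0.6, -0.0, -1.2]
opening: 0.0447
```

Run:
```python
from h import *
to(459.5,-109.2,4,-12.3)
```

```text
t 27.22 pos [ 460.5 -109.1    6.1] tilt [-0.036 -0.01 ] yaw -12.3 open 44.7 F [ 0.6 -0.  -1.2]
  now-axes cm [-0.09  0.02  0.21] turn 0.0 after-turn cm [-0.09  0.02  0.21]
```

move_arm([
  [0,0,-1],
  [0,0,-1],
  [0,0,-1],
  [0,0,-1.5],
  [0,0,-1.5],
  [0,0,-1.5],
  [0,0,-1.5],
  [0,0,-1],
  [0,0,0],
  [0,0,0],
], turn=[0,0,0,-0.1,-0.1,-0.09,0,0,0,0], fingers=[4,4,4,4,4,4,4,4,4,4])

```text
time_s: 28.05
position: [0.4647, -0.1089, 0.1186]
tool_rot: [[0.996, 0.089, -0.031], [0.089, -0.996, -0.011], [-0.032, 0.009, -0.999]]
force: [0.1, -0.8, -0.4]
opening: 0.0442
```

Run:
```python
from h import *
to(636.2,205.5,100,4.5,-0.3)
```

```text
t 28.05 pos [ 464.7 -108.9  118.6] tilt [-0.031 -0.011] yaw 5.1 open 44.2 F [ 0.1 -0.8 -0.4]
  now-axes cm [ 19.89 -29.8    0.96] turn 0.01 after-turn cm [ 19.58 -30.     0.96]
```

move_arm([
  [1,-1.5,0],
  [2,-3,0],
  [2,-3,0],
  [2,-3,0],
  [2,-3,0],
  [2,-3,0],
  [2,-3,0],
  [2,-3,0],
  [2,-3,0],
  [2,-3,0],
], turn=[0.01,0,0,0,0,0,0,0,0,0], fingers=[4,4,4,4,4,4,4,4,4,4])

```text
time_s: 28.88
position: [0.6331, 0.1908, 0.1044]
tool_rot: [[0.997, 0.059, -0.041], [0.058, -0.998, -0.018], [-0.042, 0.016, -0.999]]
force: [0.9, 0.7, -0.8]
opening: 0.0442
```

Run:
```python
from h import *
to(636.2,205.5,65,4.5,1)
```

```text
t 28.88 pos [633.1 190.8 104.4] tilt [-0.041 -0.018] yaw 3.3 open 44.2 F [ 0.9  0.7 -0.8]
  now-axes cm [ 0.66 -1.52  3.89] turn -0.021 after-turn cm [ 0.69 -1.5   3.89]
```

move_arm([
  [0,0,0],
  [0,0,0],
  [0,0,0.4],
  [0,0,0.6],
  [0,0,0.7],
  [0,0,0.7],
  [0,0,0.6],
  [0,0,0.4],
  [0,0,0],
  [0,0,0],
], turn=[-0.01,0,0,0,0,0,0,0,0,0], fingers=[4,4,4,4,4,4,4,4,4,4])

```text
time_s: 29.72
position: [0.6289, 0.1945, 0.0616]
tool_rot: [[0.996, 0.073, -0.047], [0.072, -0.997, -0.019], [-0.048, 0.015, -0.999]]
force: [-0.4, -0.5, -0.2]
opening: 0.0441
```

Run:
```python
from h import *
to(636.2,205.5,65,4.5,1)
```

```text
t 29.72 pos [628.9 194.5  61.6] tilt [-0.047 -0.019] yaw 4.1 open 44.1 F [-0.4 -0.5 -0.2]
  now-axes cm [ 0.89 -1.04 -0.39] turn -0.007 after-turn cm [ 0.9  -1.03 -0.39]
```

move_arm([
  [0.3,-0.4,0],
  [0.3,-0.4,0],
  [0.2,-0.2,0],
  [0,0,0],
  [0,0,0],
  [0,0,0],
  [0,0,0],
  [0,0,0],
  [0,0,0],
  [0,0,0],
], turn=[-0.005,0,0,0,0,0,0,0,0,0], fingers=[4,4,4,4,4,4,4,4,4,4])

```text
time_s: 30.55
position: [0.6381, 0.2069, 0.0627]
tool_rot: [[0.996, 0.079, -0.044], [0.078, -0.997, -0.017], [-0.046, 0.014, -0.999]]
force: [-0.7, -1.2, -0.7]
opening: 0.0442
```

Run:
```python
from h import *
to(636.2,205.5,20,4.5,1)
m,im=grab("wrist","med2"); np.savez("m2.npz",**m)
cv2.imwrite("pics/med2c.png",cv2.resize(im[100:330,180:500],(800,575),interpolation=cv2.INTER_CUBIC))
```

```text
t 30.55 pos [638.1 206.9  62.7] tilt [-0.044 -0.017] yaw 4.5 open 44.2 F [-0.7 -1.2 -0.7]
  now-axes cm [0.09 0.07 4.27] turn -0.001 after-turn cm [0.09 0.07 4.27]
```

View pics/med2c.png

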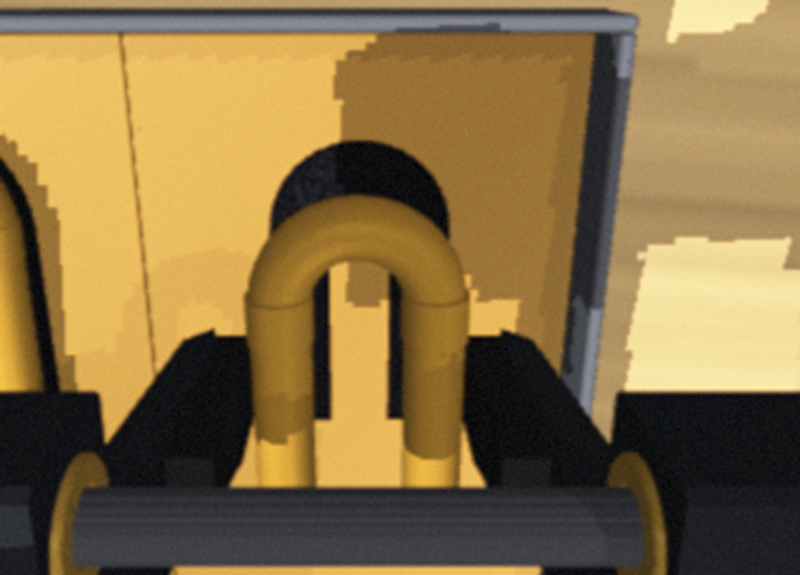

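The slide's bow tip is at crop (357,194) and the medium shape's at crop (360,141), so they are laterally aligned. The slide is held with its legs at crop columns 246 to 468.

Run:
```python
from h import *
m=dict(np.load("m2.npz")); f=lambda u,v,z:np.round(ray(m,[(180+u*.4,100+v*.4)],z)[0]*1000,1)
zs=.0627+.0005
print("slide tip",f(357,194,zs-.0015),"legs",f(246,300,zs),f(468,300,zs),"shape tip",f(360,141,.014),"sides",f(272,215,.014),f(449,215,.014))
```

```text
slide tip [677.7 209.6  61.7] legs [654.1 230.4  63.2] [657.4 185.4  63.2] shape tip [677.6 208.2  14. ] sides [656.1 229.7  14. ] [659.6 183.2  14. ]
```

move_arm([
  [0.05,0.05,0.3],
  [0,0,0.5],
  [0,0,0.5],
  [0,0,0.5],
  [0,0,0.5],
  [0,0,0.5],
  [0,0,0.4],
  [0,0,0],
  [0,0,0],
  [0,0,0],
], turn=[0,0,0,0,0,0,0,0,0,0], fingers=[4,4,4,4,4,4,4,4,4,4])

```text
time_s: 31.43
position: [0.6362, 0.2052, 0.0258]
tool_rot: [[0.996, 0.078, -0.047], [0.077, -0.997, -0.018], [-0.048, 0.015, -0.999]]
force: [-0.2, -0.4, 0.2]
opening: 0.0442
```

Run:
```python
from h import *
to(636.2,205.5,20,4.5,1)
```

```text
t 31.43 pos [636.2 205.2  25.8] tilt [-0.047 -0.018] yaw 4.4 open 44.2 F [-0.2 -0.4  0.2]
  now-axes cm [ 0.13 -0.04  0.57] turn -0.001 after-turn cm [ 0.13 -0.04  0.57]
```

move_arm([
  [0.05,0,0.15],
  [0,0,0.2],
  [0,0,0.15],
  [0,0,0.1],
  [0,0,0],
  [0,0,0],
  [0,0,0],
  [0,0,0],
  [0,0,0],
  [0,0,0],
], turn=[0,0,0,0,0,0,0,0,0,0], fingers=[4,4,4,4,4,4,4,4,4,4])

```text
time_s: 32.27
position: [0.6374, 0.2055, 0.0204]
tool_rot: [[0.996, 0.078, -0.044], [0.078, -0.997, -0.018], [-0.046, 0.014, -0.999]]
force: [0.1, -0.7, -1.2]
opening: 0.0443
```

Run:
```python
from h import *
to(636.2,205.4,20,4.5,.4)
```

```text
t 32.27 pos [637.4 205.5  20.4] tilt [-0.044 -0.018] yaw 4.5 open 44.3 F [ 0.1 -0.7 -1.2]
  now-axes cm [-0.08 -0.    0.05] turn -0.001 after-turn cm [-0.08 -0.    0.05]
```

move_arm([
  [-0.06,0,0.05],
  [0,0,0.08],
  [0,0,0],
  [0,0,0],
  [0,0,0],
  [0,0,0],
  [0,0,0],
  [0,0,-0.4],
  [0,0,-0.8],
  [0,0,-1.2],
], turn=[0,0,0,0,0,0,0,0,0,0], fingers=[4,4,4,4,5.5,5.5,5.5,5.5,5.5,5.5])

```text
time_s: 33.1
position: [0.6363, 0.2054, 0.0428]
tool_rot: [[0.996, 0.078, -0.048], [0.077, -0.997, -0.019], [-0.049, 0.015, -0.999]]
force: [0.3, -0.2, -0.3]
opening: 0.0553
```

move_arm([
  [0,0,-1.5],
  [0,0,-1.5],
  [0,0,-1.5],
  [0,0,-1],
  [0,0,-0.5],
  [0,0,0],
  [0,0,0],
  [0,0,0],
  [0,0,0],
  [0,0,0],
], turn=[0,0,0,0,0,0,0,0,0,0], fingers=[6,7,8,8,8,8,8,8,8,8])

```text
time_s: 33.93
position: [0.6414, 0.207, 0.1129]
tool_rot: [[0.996, 0.078, -0.042], [0.077, -0.997, -0.017], [-0.043, 0.013, -0.999]]
force: [-0.9, -0.6, -0.8]
opening: 0.08
```

Run:
```python
from h import *
m,im=grab("wrist","med3"); poses(m,im,"dark",.014,(180,0,600,330),300)
to(470.5,8.5,100,6)
```

```text
dark [504   0  44  25 522] c [782.2  73.3] LW 31.4 12.5 yaw 79.2
dark [389 111  18 115 623] c [661.6 146.2] LW 96.4 6.9 yaw 4.4
dark [  180   138   420   192 23834] c [594.  131.2] LW 420.4 188.4 yaw -86.2
t 33.98 pos [641.3 207.  112.7] tilt [-0.042 -0.017] yaw 4.4 open 80.1 F [-0.5  0.5 -0.4]
  now-axes cm [-18.48  18.44   2.33] turn -0.027 after-turn cm [-18.98  17.93   2.33]
```

View pics/med3.png

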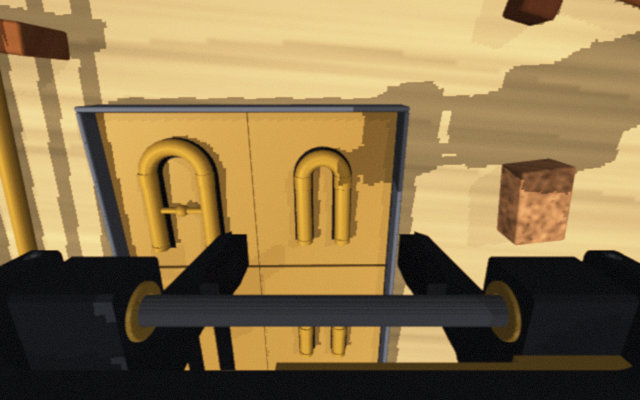

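Medium (at 323,195) and main lie on their shapes with thin even rims. Now the long slide.

move_arm([
  [-1,1,0],
  [-2.1,2,0],
  [-2.1,2,0],
  [-2.1,2,0],
  [-2.1,2,0],
  [-2.1,2,0],
  [-2.1,2,0],
  [-2.1,2,0],
  [-2.1,1.9,0],
  [-1,1,0],
], turn=[-0.025,0,0,0,0,0,0,0,0,0], fingers=[8,8,8,8,8,8,8,8,8,8])

```text
time_s: 34.82
position: [0.4639, 0.0053, 0.1181]
tool_rot: [[0.993, 0.112, -0.048], [0.111, -0.994, -0.017], [-0.049, 0.011, -0.999]]
force: [-0.2, 0.4, 0.7]
opening: 0.0801
```

move_arm([
  [0,0,0],
  [0,0,0],
  [0,0,0.5],
  [0,0,0.8],
  [0,0,0.8],
  [0,0,0.4],
  [0,0,0],
  [0,0,0],
  [0,0,0],
  [0,0,0],
], turn=[0,0,0,0,0,0,0,0,0,0], fingers=[8,8,8,8,8,8,8,8,8,8])

```text
time_s: 35.65
position: [0.4634, 0.007, 0.0885]
tool_rot: [[0.992, 0.114, -0.05], [0.113, -0.993, -0.017], [-0.051, 0.011, -0.999]]
force: [-0.2, 0.3, -0.6]
opening: 0.0798
```

Run:
```python
from h import *
m,im=grab("wrist","long1"); poses(m,im,"brass",.0065,(200,0,420,290),400)
to(470.5,8.5,80,6)
```

```text
brass [ 283  112   63  140 4914] c [469.9  12.9] LW 113.1 45.9 yaw 6.8
t 35.7 pos [463.4   7.   88.6] tilt [-0.05  -0.017] yaw 6.5 open 80.5 F [ 0.8 -0.1 -0. ]
  now-axes cm [ 0.76 -0.07  0.82] turn 0.009 after-turn cm [ 0.76 -0.08  0.82]
```

move_arm([
  [0.5,-0.3,0.3],
  [0.5,-0.2,0.9],
  [0.1,0,1.2],
  [0,0,1.2],
  [0,0,1.2],
  [0,0,1.2],
  [0,0,1],
  [0,0,0.7],
  [0,0,0],
  [0,0,0],
], turn=[-0.005,0,0,0,0,0,0,0,0,0], fingers=[7,7,7,7,7,7,7,7,7,7])

```text
time_s: 36.53
position: [0.4754, 0.0151, 0.0046]
tool_rot: [[0.992, 0.121, -0.044], [0.121, -0.993, -0.015], [-0.046, 0.01, -0.999]]
force: [0.8, 0.9, -0.1]
opening: 0.0698
```

Run:
```python
from h import *
to(471,13,5,6.8)
```

```text
t 36.53 pos [475.4  15.1   4.6] tilt [-0.044 -0.015] yaw 6.9 open 69.8 F [ 0.8  0.9 -0.1]
  now-axes cm [-0.46  0.15 -0.02] turn 0.002 after-turn cm [-0.46  0.15 -0.02]
```

move_arm([
  [-0.1,0.13,0],
  [0,0,0],
  [0,0,0],
  [0,0,0],
  [0,0,0],
  [0,0,0],
  [0,0,0],
  [0,0,0],
  [0,0,0],
  [0,0,0],
], turn=[0,0,0,0,0,0,0,0,0,0], fingers=[7,7,4,4,4,4,4,4,4,4])

```text
time_s: 37.37
position: [0.4763, 0.0138, 0.0069]
tool_rot: [[0.992, 0.121, -0.04], [0.121, -0.993, -0.014], [-0.041, 0.009, -0.999]]
force: [-0.5, 0.2, -0.6]
opening: 0.0439
```

Run:
```python
from h import *
to(471,13,5,6.8)
```

```text
t 37.37 pos [476.3  13.8   6.9] tilt [-0.04  -0.014] yaw 6.9 open 43.9 F [-0.5  0.2 -0.6]
  now-axes cm [-0.53  0.02  0.21] turn 0.002 after-turn cm [-0.53  0.02  0.21]
```

move_arm([
  [0,0,-1],
  [0,0,-1],
  [0,0,-1],
  [0,0,-1.5],
  [0,0,-1.5],
  [0,0,-1.5],
  [0,0,-1.5],
  [0,0,-1],
  [0,0,0],
  [0,0,0],
], turn=[0,0,0,0.02,0.02,0,0,0,0,0], fingers=[4,4,4,4,4,4,4,4,4,4])

```text
time_s: 38.2
position: [0.4812, 0.0155, 0.1194]
tool_rot: [[0.996, 0.078, -0.036], [0.078, -0.997, -0.012], [-0.036, 0.009, -0.999]]
force: [-0.1, 0.0, -0.6]
opening: 0.0443
```

Run:
```python
from h import *
to(490.3,310.5,100,4.5,3.5)
```

```text
t 38.2 pos [481.2  15.5 119.4] tilt [-0.036 -0.012] yaw 4.5 open 44.3 F [-0.1  0.  -0.6]
  now-axes cm [  3.62 -29.36   1.54] turn -0.001 after-turn cm [  3.64 -29.36   1.54]
```

move_arm([
  [0.2,-1.5,0],
  [0.4,-3.3,0],
  [0.4,-3.3,0],
  [0.4,-3.3,0],
  [0.4,-3.3,0],
  [0.4,-3.3,0],
  [0.4,-3.3,0],
  [0.4,-3.3,0],
  [0.4,-2.5,0],
  [0.2,-1,0],
], turn=[0,0,0,0,0,0,0,0,0,0], fingers=[4,4,4,4,4,4,4,4,4,4])

```text
time_s: 39.03
position: [0.4937, 0.305, 0.1117]
tool_rot: [[0.997, 0.067, -0.04], [0.066, -0.998, -0.016], [-0.041, 0.013, -0.999]]
force: [0.3, 0.6, -0.3]
opening: 0.0442
```

move_arm([
  [0,0,0],
  [0,0,0],
  [0,0,0.4],
  [0,0,0.7],
  [0,0,0.8],
  [0,0,0.8],
  [0,0,0.7],
  [0,0,0.4],
  [0,0,0],
  [0,0,0],
], turn=[0,0,0,0,0,0,0,0,0,0], fingers=[4,4,4,4,4,4,4,4,4,4])

```text
time_s: 39.87
position: [0.4913, 0.2945, 0.0672]
tool_rot: [[0.997, 0.059, -0.045], [0.058, -0.998, -0.023], [-0.046, 0.02, -0.999]]
force: [1.0, 0.2, 0.3]
opening: 0.0441
```

Run:
```python
from h import *
to(490.3,310.5,65,4.5,5.3)
```

```text
t 39.87 pos [491.3 294.5  67.2] tilt [-0.045 -0.023] yaw 3.3 open 44.1 F [1.  0.2 0.3]
  now-axes cm [ 0.53 -1.61  0.17] turn -0.02 after-turn cm [ 0.56 -1.6   0.17]
```

move_arm([
  [0.2,-0.5,0],
  [0.2,-0.6,0],
  [0.1,-0.4,0],
  [0,0,0],
  [0,0,0],
  [0,0,0],
  [0,0,0],
  [0,0,0],
  [0,0,0],
  [0,0,0],
], turn=[-0.02,0,0,0,0,0,0,0,0,0], fingers=[4,4,4,4,4,4,4,4,4,4])

```text
time_s: 40.7
position: [0.4965, 0.3131, 0.068]
tool_rot: [[0.996, 0.083, -0.043], [0.082, -0.996, -0.021], [-0.044, 0.017, -0.999]]
force: [-0.4, -0.9, -0.9]
opening: 0.0441
```

Run:
```python
from h import *
to(490.3,310.5,22,4.5,5.3)
m,im=grab("wrist","long2"); np.savez("l2.npz",**m)
cv2.imwrite("pics/long2c.png",cv2.resize(im[100:330,180:500],(800,575),interpolation=cv2.INTER_CUBIC))
```

```text
t 40.7 pos [496.5 313.1  68. ] tilt [-0.043 -0.021] yaw 4.7 open 44.1 F [-0.4 -0.9 -0.9]
  now-axes cm [0.1  0.13 4.61] turn 0.003 after-turn cm [0.1  0.13 4.61]
```

View pics/long2c.png

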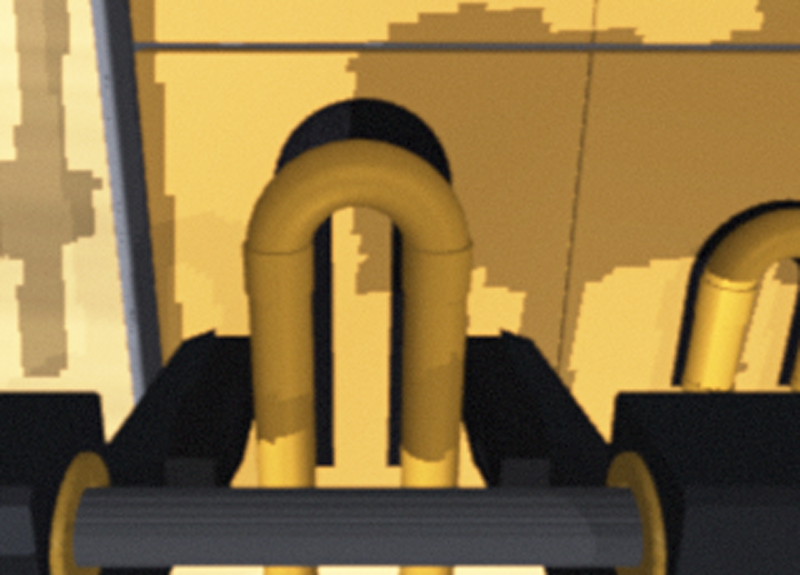

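The held long slide has its bow tip at crop (357,139), and the long shape's tip is at crop (364,98). The short slide, at the right, sits on its own shape.

Run:
```python
from h import *
m=dict(np.load("l2.npz")); f=lambda u,v,z:np.round(ray(m,[(180+u*.4,100+v*.4)],z)[0]*1000,1)
zs=.068-.0005
print("slide tip",f(357,139,zs-.001),"legs",f(245,250,zs),f(470,250,zs),"shape tip",f(364,98,.014),"sides",f(276,170,.014),f(452,170,.014))
```

```text
slide tip [546.7 316.9  66.5] legs [522.7 337.3  67.5] [526.1 292.4  67.5] shape tip [546.  314.1  14. ] sides [525.2 335.7  14. ] [528.9 289.1  14. ]
```

move_arm([
  [0.05,0.1,0.3],
  [0,0,0.5],
  [0,0,0.5],
  [0,0,0.5],
  [0,0,0.5],
  [0,0,0.5],
  [0,0,0.5],
  [0,0,0.4],
  [0,0,0],
  [0,0,0],
], turn=[0,0,0,0,0,0,0,0,0,0], fingers=[4,4,4,4,4,4,4,4,4,4])

```text
time_s: 41.58
position: [0.4946, 0.3103, 0.0258]
tool_rot: [[0.996, 0.082, -0.044], [0.081, -0.996, -0.022], [-0.046, 0.018, -0.999]]
force: [0.2, -0.9, 0.2]
opening: 0.0443
```

Run:
```python
from h import *
to(490.3,310.5,21,4.5,5.3)
```

```text
t 41.58 pos [494.6 310.3  25.8] tilt [-0.044 -0.022] yaw 4.7 open 44.3 F [ 0.2 -0.9  0.2]
  now-axes cm [ 0.12 -0.06  0.47] turn 0.003 after-turn cm [ 0.12 -0.06  0.47]
```

move_arm([
  [0,0,0.15],
  [0,0,0.15],
  [0,0,0.15],
  [0,0,0.05],
  [0,0,0],
  [0,0,0],
  [0,0,0],
  [0,0,0],
  [0,0,0],
  [0,0,0],
], turn=[0,0,0,0,0,0,0,0,0,0], fingers=[4,4,4,4,4,4,4,4,4,4])

```text
time_s: 42.42
position: [0.4952, 0.3107, 0.0213]
tool_rot: [[0.996, 0.082, -0.043], [0.081, -0.996, -0.021], [-0.044, 0.017, -0.999]]
force: [-0.1, 0.0, -0.3]
opening: 0.0439
```

Run:
```python
from h import *
to(490.3,310.4,21,4.5,4.3)
```

```text
t 42.42 pos [495.2 310.7  21.3] tilt [-0.043 -0.021] yaw 4.7 open 43.9 F [-0.1  0.  -0.3]
  now-axes cm [-0.06 -0.    0.04] turn 0.003 after-turn cm [-0.06 -0.    0.04]
```

Release, lift, then back off in -x/+z to view the whole tray.

move_arm([
  [-0.04,0,0.05],
  [0,0,0.05],
  [0,0,0],
  [0,0,0],
  [0,0,0],
  [0,0,0],
  [0,0,0],
  [0,0,-0.4],
  [0,0,-0.8],
  [0,0,-1.2],
], turn=[0,0,0,0,0,0,0,0,0,0], fingers=[4,4,4,4,5.5,5.5,5.5,5.5,5.5,5.5])

```text
time_s: 43.25
position: [0.4945, 0.3104, 0.0441]
tool_rot: [[0.996, 0.082, -0.046], [0.081, -0.996, -0.023], [-0.047, 0.019, -0.999]]
force: [-0.4, -0.1, 0.3]
opening: 0.055
```

move_arm([
  [0,1,-2],
  [0,1,-3],
  [0,1,-3],
  [0,1,-3],
  [0,1,-3],
  [0,1,-3],
  [0,0,-1],
  [0,0,0],
  [0,0,0],
  [0,0,0],
], turn=[0,0,0,0,0,0,0,0,0,0], fingers=[6,7,8,8,8,8,8,8,8,8])

```text
time_s: 44.08
position: [0.5092, 0.2529, 0.2443]
tool_rot: [[0.996, 0.081, -0.038], [0.081, -0.997, -0.016], [-0.039, 0.013, -0.999]]
force: [-0.4, -0.1, -0.7]
opening: 0.08
```

Run:
```python
from h import *
m,im=grab("wrist","end1"); np.savez("e1.npz",**m)
to(500,260,250,4.5)
cv2.imwrite("pics/end1c.png",cv2.resize(im[100:330,180:500],(800,575),interpolation=cv2.INTER_CUBIC))
```

```text
t 44.13 pos [509.  252.9 243.8] tilt [-0.039 -0.017] yaw 4.7 open 80.0 F [ 1.1  0.1 -0.5]
  now-axes cm [-0.86 -0.77 -0.6 ] turn 0.003 after-turn cm [-0.86 -0.77 -0.6 ]
```

View pics/end1c.png

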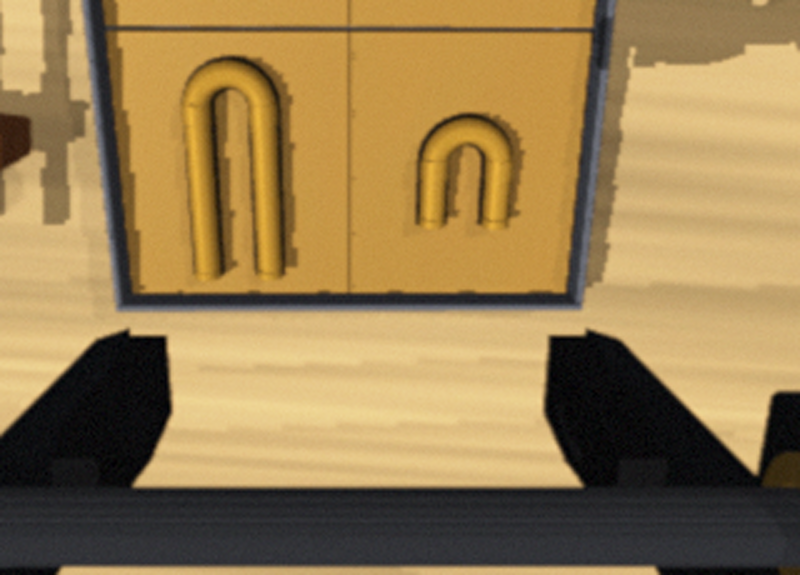

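Run:
```python
from h import *
m,im=grab("scene","end_scene")
cv2.imwrite("pics/end_s.png",cv2.resize(im[130:300,180:480],(800,453),interpolation=cv2.INTER_CUBIC))
```

```text
(no output)
```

View pics/end_s.png

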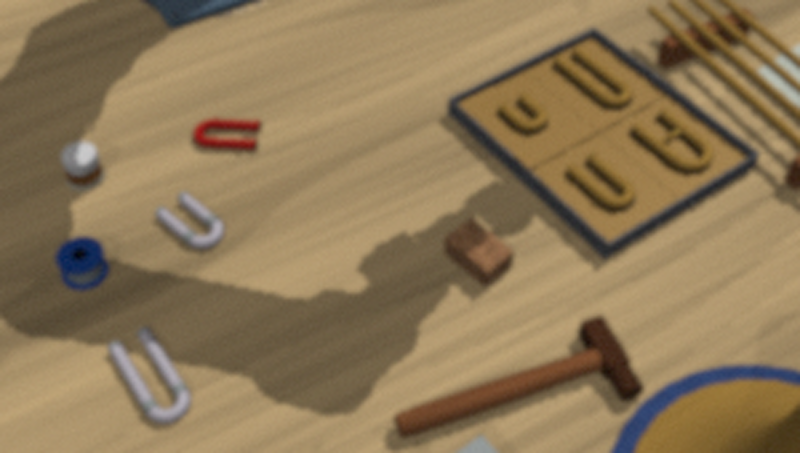

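All four brass slides are in the tray on their shapes. The silver slides and the red look-alike are where they were.

```bash
python3 -c "
from plant import order
print(order.finish_job())"
```

```text
the job is handed in; nothing more can be done
None
```

I set all four brass slides (main, short, medium and long) down flat on their matching shapes, bow on bow. I handed the job in at about 44 s of the 112 s allowed, with the gripper open and clear above the tray.

- **Placement:** The last close views show all four slides on their shapes with thin, even dark rims. I judged this by eye and took no numeric fit after release. From the measurements before release I expect each to be within about 1 mm.
- **Other parts:** In the final overview the two silver slides and the red look-alike lie where they were. The orange look-alike was outside that crop; I never went near it.
- **Departures:** The tool tilt crept up to about 2.5–3° during fast moves. The fingertips also touched the bench once, at about 6 N, before I gripped the short slide. Neither seemed to affect the result.

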